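Fetch one tray off the nested stack and slide it into its bench holder

ROBOT

A 6-joint arm with a two-finger parallel gripper is mounted at the origin on a cart in front of the work surface, level with it; the furniture and walls round the work are solid. World frame = base frame: x ahead of the robot, y to its left, z up, the work surface at z = 0. Lengths are in mm, angles in rad, forces in N, time in s.
With the tool pointing down it reaches from about 275 to 975 mm from the base axis. Payload 8.4 kg.
Tool frame: the origin (TCP) lies between the finger pads; the fingertips stand 22 mm ahead of it and the grasp point (between the pads) lies 3 mm ahead of it; z points along the fingers, y is the line along which they close (so a half turn about z gives the same grasp; the last joint's range is limited). The gripper opens to 92 mm and grips with 3 to 60 N. Pads are 20 mm wide; open, the fingers measure 128 mm over their backs; the gripper's body (75 mm by 189 mm) begins 69 mm behind the grasp point.
Start: joints at [-1.141, 0.353, 1.633, -0, 1.155, -0.002], TCP at [261.565, -567.637, 236.583] pointing down, gripper open.
Joint ranges: [-2.63, 2.63], [-0.92, 2.1], [0.06, 2.66], [-1.3, 4.44], [0, 2.69], [-3.02, 3.02]. Speed limits (rad/s): [2.22, 2.22, 2.79, 3.14, 3.14, 3.14].

INTERFACE

Orientations are given as [roll, pitch, yaw] about the fixed x, y, z axes, in that order (R = Rz(yaw) Ry(pitch) Rx(roll)).
In Python, from plant import bot, camrig gives the robot as it stands (bot), with the cameras (camrig). Calls block until the motion is done:
- bot.goto(position, orientation): joint-space move of the TCP to a pose.
- bot.movel(position, ori=None, v=150, contact_N=None): straight line of the TCP; ori=None keeps the orientation; v is the mean speed in mm/s. With contact_N (N) it stops when the force on the tool has changed by that much, and returns True; else False.
- bot.goto_joints(angles): joint-space move.
- bot.open() and bot.clamp(): open the fingers fully, or close them until they stop; the grip force is fixed at half the most.
- bot.dwell(seconds).
- bot.solve_ik(position, orientation): joint angles nearest the present ones, or None.
- camrig.capture(name): name is "scene" or "side" or "wrist"; returns a dict with "img" (384x512x3 uint8, blue, green, red), "vfov" (degrees; the focal length in pixels is half the picture's height over the tangent of half this angle, whatever the lens; pixels are square), "cx", "cy" (the principal point, pixels), "camera_from_world" (4x4, takes a point from world to camera coordinates). Camera axes: x right, y up, looking along -z (the intrinsics and any distortion apply to the point x, -y, -z); pixel columns grow to the right and rows downward; lengths in mm; the calibration is good to about 2 mm. A picture is of the moment at which its call begins. There is no depth.
A pose or a line that the arm cannot do raises bot.MotionError and nothing moves.
- bot.finish_job(): hands the job in; it is judged then, once.
Readings, each from a call of its own:
- bot.read_clock(): time.
- bot.read_joints(): joint angles.
- bot.read_joint_vel(): joint speeds.
- bot.read_joint_efforts(): joint torques, N m.
- bot.read_tool_pos(): TCP position.
- bot.read_tool_rot(): TCP orientation.
- bot.read_ft_force(): force on the tool from outside, world axes, zero at the start.
- bot.read_wrist_torque(): the same for the moment, N m.
- bot.read_finger_gap(): finger opening in mm.
- bot.read_gripper_force(): force on a finger pad.
Only numpy, scipy, OpenCV 4.12 (cv2) and the standard library are available. Lean on these libraries where they do the work, as an engineer would, in place of code of your own. Each camera call takes 0.05 s, during which the arm holds its last target. There are 200 camera calls.

TASK

Take only the top parts tray off the nested stack, leaving the other two trays nested where they stand. Slide it along the bench into the open mouth of the dark metal tray holder, under the holder's lips, until it is fully home against the back stop, and leave it there flat on the bench. Do not disturb the other things lying around.

Things in the scene. Friction and masses are not known exactly. Their poses are not given: they have to be found in the camera images.
- tray_top: Top one of three equal empty open trays of bare sheet metal, nested in a stack: 126 mm long (x), 66 wide (y), 34 high, 0.1 to 0.2 kg, same both ways round. Origin at the centre of its underside, z up. Thin walls taper from the rim to 108 x 48 mm at the underside. Two dividers across it at x = +-20 mm, 20 mm high, carry the tray above: each sits 20 mm above the next with 1.6 mm play around.
- tray_top_rim (a point): Centre of the top tray's rim plane, 34 mm above its underside. The turned-down rim has upright outer faces 8 mm high, full size 126 x 66 mm; grip it across the 66 mm at mid-length. In the stack a 12 mm open gap lies below it, then the next tray's equal rim, whose top is 20 mm below this point: fingers reaching deeper grip both.
- tray_middle: same tray as tray_top; origin at the centre of its underside. Second in the stack, underside 20 mm above the bench. It must not come up with the top one.
- tray_bottom: same tray as tray_top; origin at the centre of its underside. Lowest in the stack, stands on the bench.
- holder: Tray holder of folded dark steel, fixed to the bench, mouth towards the robot, without floor: the tray slides on the bench. Origin on the bench at the spot for the underside centre of a tray fully home; x points inwards from mouth to back stop and is the tray's long direction; z up. Inside 70 mm wide (y = +-35 mm), outside 78 mm (110 mm over its low foot flanges), 40 mm high.
- holder_mouth (a point): On the bench at the mouth, holder x = -18 mm: side walls and lips start here. Lips overhang both sides in to y = +-27 mm, underside 37 mm above the bench (3 mm over the rim), so a tray cannot go in from above. Before it, walls flare out to y = +-44 mm and lips tip up to 45 mm high, down to x = -32 mm. Bench clear for about 120 mm in front. A tray at home sticks out 45 mm.
- holder_stop (a point): Bottom centre of the back stop's face, at holder x = +63 mm; the tray's far end touches it when home.
- tape_measure: Bystander: yellow tape measure standing on edge, 34x79x60 mm, left of the holder; leave alone.
- electrical_tape: Bystander: roll of black tape lying flat, 55 mm across, 19 mm high, left of the holder; leave alone.
- masking_tape: Bystander: roll of masking tape lying flat, 96 mm across, 25 mm high, to the right of the stack; leave alone.

How it is judged (in metres and radians):
On the way:
1. the top tray is lifted clear of the stack, the middle tray still down (height (world z) of tray_top above 0.06 m and height (world z) of tray_middle below 0.028 m), for 0.1 s.
At the end, for the whole second after the job is handed in: The top tray rests flat on the bench in the holder, within 6 mm of touching the back stop, within 5 mm of the holder's centre line and 0.08 rad of its direction, at rest; the other two trays are still nested together, upright, within 30 mm of where they stood (x of tray_top in the frame of holder between -0.006 and 0.006 m and y of tray_top in the frame of holder between -0.005 and 0.005 m and z of tray_top in the frame of holder between -0.004 and 0.004 m and angle between the x axis of tray_top and the x axis of holder, either way round below 0.08 rad and angle between tray_top's own z axis and vertical below 0.05 rad and linear speed of tray_top below 0.02 m/s and distance of each of tray_middle, tray_bottom from where it was at the start of the episode below 0.03 m and angle between each of tray_middle, tray_bottom's own z axis and vertical below 0.06 rad and horizontal distance between tray_middle and tray_bottom below 0.006 m).
It fails at once if the middle tray comes up more than 8 mm (height (world z) of tray_middle above 0.028 m).
It fails at once if the bottom tray comes up more than 8 mm (height (world z) of tray_bottom above 0.008 m).
It fails at once if the tape measure is pushed more than 30 mm (distance of tape_measure from where it was at the start of the episode above 0.03 m).
It fails at once if the electrical tape is pushed more than 30 mm (distance of electrical_tape from where it was at the start of the episode above 0.03 m).
It fails at once if the masking tape is pushed more than 30 mm (distance of masking_tape from where it was at the start of the episode above 0.03 m).
It also fails if it takes over 48 s, if anything falls off the work surface, if the arm or the gripper's body presses on something with over 40 N, if the wrist force passes 120 N, or if a joint passes its speed limit or range.

## Working session

There is one attempt and no reset: what is moved stays moved. The work goes in short steps, each a Python script; the robot and the scene stay as the last script left them, time stands still between calls to the robot, and variables do not carry over. Pictures are saved under pics/ and viewed, at most 14 in all, crops included, and the job is handed in when it is done.

```bash
ls; mkdir -p pics
python3 - <<'E'
from plant import bot, camrig
import cv2,numpy as np
for n in("scene","side"):
    c=camrig.capture(n); cv2.imwrite(f"pics/{n}0.png",c["img"]); print(n,c["vfov"],c["cx"],c["cy"],[k for k in c]);print(np.round(np.linalg.inv(c["camera_from_world"]),3))
E
python3 -c "
import cv2,numpy as np
a=cv2.imread('pics/scene0.png');b=cv2.imread('pics/side0.png')
cv2.imwrite('pics/both.png',cv2.resize(a,(800,600),interpolation=cv2.INTER_CUBIC));cv2.imwrite('pics/both2.png',cv2.resize(b,(800,600),interpolation=cv2.INTER_CUBIC))"
```

```text
pics
plant.py
scene 42.82696668392748 252.64440487037993 187.95863161922492 ['img', 'vfov', 'cx', 'cy', 'camera_from_world']
[[ 8.610000e-01  3.030000e-01 -4.080000e-01 -2.312700e+01]
 [-5.080000e-01  4.900000e-01 -7.080000e-01 -1.252398e+03]
 [-1.500000e-02  8.170000e-01  5.760000e-01  9.209420e+02]
 [ 0.000000e+00  0.000000e+00  0.000000e+00  1.000000e+00]]
side 50.03903009031039 254.82682827103642 187.06374618031757 ['img', 'vfov', 'cx', 'cy', 'camera_from_world']
[[-9.83000e-01  1.14000e-01 -1.42000e-01  3.83287e+02]
 [-1.82000e-01 -6.24000e-01  7.60000e-01  6.13609e+02]
 [-2.00000e-03  7.73000e-01  6.35000e-01  7.65891e+02]
 [ 0.00000e+00  0.00000e+00  0.00000e+00  1.00000e+00]]
```

View pics/both.png

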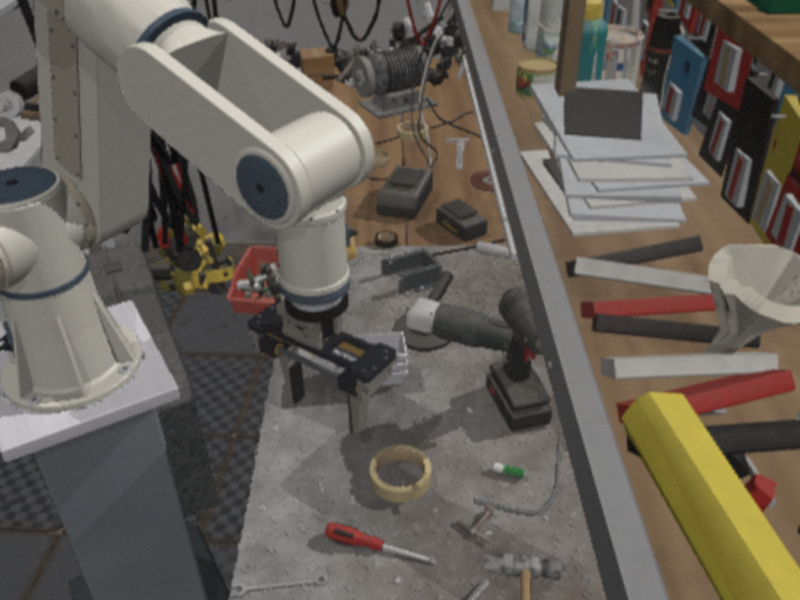

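View pics/both2.png

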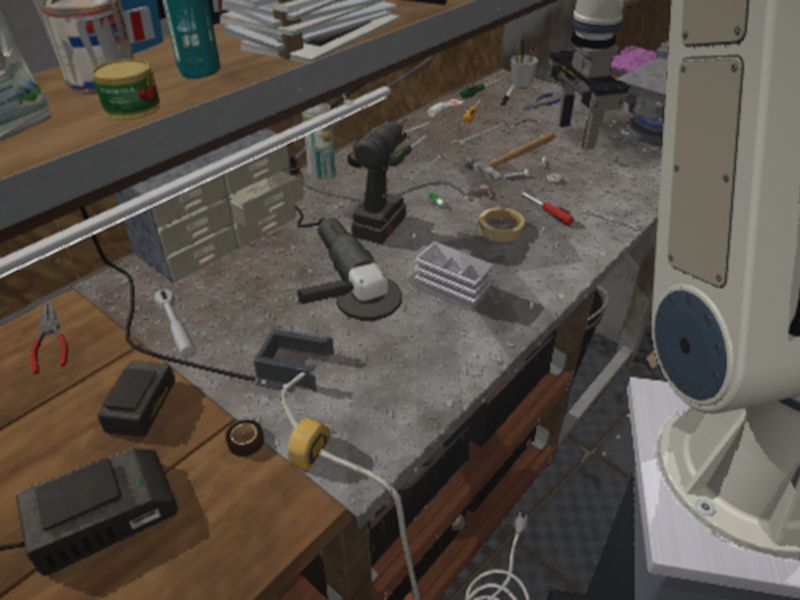

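The stack is at about (453,265) and the holder at about (293,355) in the enlarged side view. The tape measure is at (308,440) and the black roll at (244,436). In the scene view the gripper hides the stack.

```bash
cat > h.py <<'E'
from plant import bot, camrig
import cv2,numpy as np
def ray(c,u,v):
    f=c["img"].shape[0]/2/np.tan(np.radians(c["vfov"]/2))
    T=np.linalg.inv(c["camera_from_world"])
    d=T[:3,:3]@np.array([(u-c["cx"])/f,-(v-c["cy"])/f,-1]); return T[:3,3],d/np.linalg.norm(d)
def onz(c,u,v,z):
    o,d=ray(c,u,v); return o+d*(z-o[2])/d[2]
def proj(c,p):
    f=c["img"].shape[0]/2/np.tan(np.radians(c["vfov"]/2))
    q=c["camera_from_world"]@np.r_[p,1]; return np.array([c["cx"]-f*q[0]/q[2],c["cy"]+f*q[1]/q[2]])
def tri(rs):
    A=sum(np.eye(3)-np.outer(d,d) for o,d in rs); b=sum((np.eye(3)-np.outer(d,d))@o for o,d in rs); return np.linalg.solve(A,b)
E
python3 - <<'E'
from h import *
print(bot.read_tool_pos(),bot.read_tool_rot(),bot.read_clock())
c=camrig.capture("side")
S=.64
for n,p,z in[("rimL",(427,243),74),("rimR",(494,263),74),("rimnearL",(415,262),74),("rimnearR",(482,285),74),("hold_mouthL",(333,345),40),("hold_mouthR",(314,380),40),("hold backA",(270,332),40),("backB",(257,360),40),("tm",(308,455),0),("et",(244,436),10),("mt",(502,224),15)]:
    print(n,np.round(onz(c,p[0]*S,p[1]*S,z)))
w=camrig.capture("wrist");print(w["vfov"],np.round(np.linalg.inv(w["camera_from_world"]),2))
E
```

```text
[ 261.40030258 -567.28245974  235.95612011] [-3.14039972e+00 -2.07247249e-06  4.31821027e-01] 0.1
rimL [ 512. -367.   74.]
rimR [ 384. -327.   74.]
rimnearL [ 524. -304.   74.]
rimnearR [ 400. -260.   74.]
hold_mouthL [ 625. -104.   40.]
hold_mouthR [634. -25.  40.]
hold backA [ 736. -115.   40.]
backB [734. -50.  40.]
tm [615.  82.  -0.]
et [713.  74.  10.]
mt [ 377. -548.   15.]
59.933783607587046 [[ 4.2000e-01  8.7000e-01  2.6000e-01  3.3574e+02]
 [-9.1000e-01  4.0000e-01  1.2000e-01 -5.3388e+02]
 [ 0.0000e+00 -2.9000e-01  9.6000e-01  3.8458e+02]
 [ 0.0000e+00  0.0000e+00  0.0000e+00  1.0000e+00]]
```

Run:
```python
from h import *
import pickle
P=np.pi
for i,(p,yaw) in enumerate([((430,-305,260),-.31),((560,-60,250),-.15)]):
    bot.goto(p,[P,0,yaw]); bot.dwell(.3)
    c=camrig.capture("wrist"); cv2.imwrite(f"pics/w{i}.png",c["img"]); pickle.dump(c,open(f"w{i}.pkl","wb"))
    if i==0:
        s=camrig.capture("scene");cv2.imwrite("pics/s1.png",s["img"])
    else:
        s=camrig.capture("scene");pickle.dump(s,open("scene1.pkl","wb"));cv2.imwrite("pics/s2.png",s["img"])
print(bot.read_clock(),bot.read_tool_pos(),bot.read_tool_rot())
a=[cv2.imread(f"pics/w{i}.png") for i in(0,1)]
for i in (0,1): cv2.imwrite(f"pics/w{i}b.png",cv2.resize(a[i],(800,600),interpolation=cv2.INTER_CUBIC))
```

```text
3.2667 [559.90078891 -60.57721194 250.05468603] [ 3.14157424e+00 -9.61335965e-05 -1.50928894e-01]
```

View pics/w0b.png

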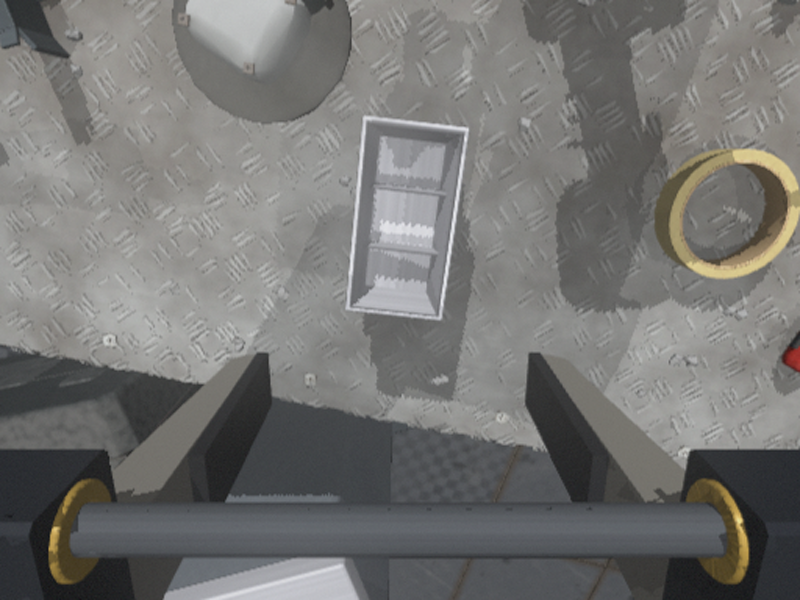

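View pics/w1b.png

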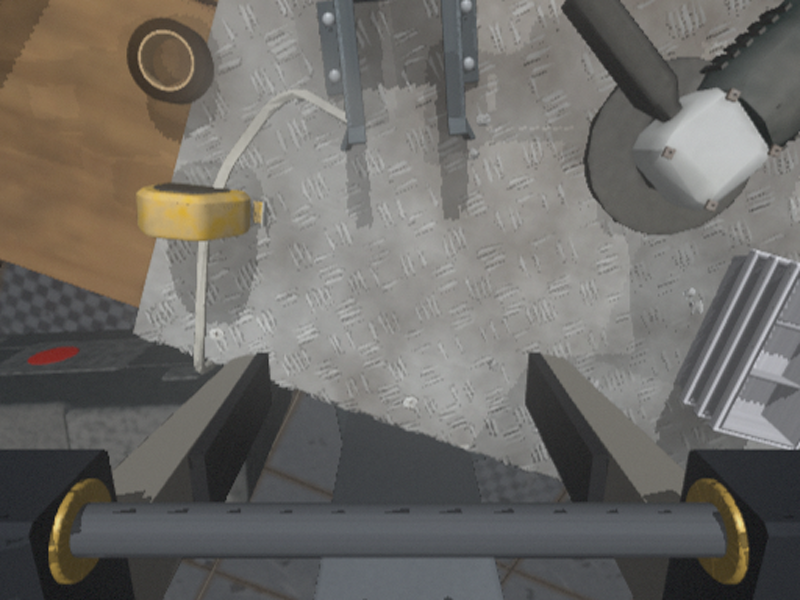

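The stack view shows the top rim corners at about (364,117), (469,128), (441,320) and (347,310), well clear of the grinder. The holder view has its mouth flares at (355,145) and (460,135), but the back is cut off, so I'll tilt the camera forward and look again.

Run:
```python
from h import *
import pickle
bot.goto((560,-65,260),[np.pi,-.3,-.15]); bot.dwell(.3)
c=camrig.capture("wrist"); pickle.dump(c,open("w2.pkl","wb"))
cv2.imwrite("pics/w2b.png",cv2.resize(c["img"][:300],(800,469),interpolation=cv2.INTER_CUBIC))
c=pickle.load(open("w0.pkl","rb"))
g=cv2.cvtColor(c["img"],cv2.COLOR_BGR2GRAY)
p=np.array([(364,117),(469,128),(441,320),(347,310)],np.float32)*.64
q=cv2.cornerSubPix(g,p.reshape(-1,1,2).copy(),(3,3),(-1,-1),(3,30,.01)).reshape(-1,2)
for k in(p,q):
    w=np.array([onz(c,*x,74)[:2] for x in k]);print(np.round(w,1),w.mean(0),[np.round(np.linalg.norm(w[i]-w[i-1]),1) for i in range(4)],
    [np.arctan2(*(a[::-1])) for a in(w[0]-w[3],w[1]-w[2])])
```

```text
[[ 527.4 -315.9]
 [ 501.6 -374.9]
 [ 387.8 -323.3]
 [ 414.2 -264.9]] [ 457.74348492 -319.74350893] [np.float64(124.1), np.float64(64.4), np.float64(125.0), np.float64(64.1)] [np.float64(-0.4233628515383875), np.float64(-0.4257765232961812)]
[[ 528.  -315.3]
 [ 501.8 -374.4]
 [ 388.7 -323.1]
 [ 415.4 -265.3]] [ 458.47151032 -319.54383628] [np.float64(123.2), np.float64(64.6), np.float64(124.1), np.float64(63.7)] [np.float64(-0.4180236976433928), np.float64(-0.425722214461205)]
```

View pics/w2b.png

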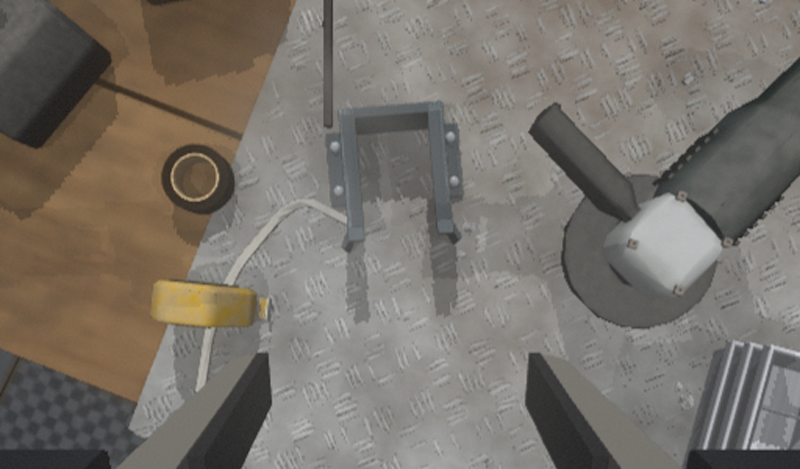

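The holder is fully visible. Its top runs from back corners at about (342,108) and (442,102) to the mouth at (355,235) and (448,228). I'll zoom in to measure it.

Run:
```python
from h import *
import pickle
c=pickle.load(open("w2.pkl","rb"))
cv2.imwrite("pics/w2c.png",cv2.resize(c["img"][56:166,200:310],(600,600),interpolation=cv2.INTER_CUBIC))
```

```text
(no output)
```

View pics/w2c.png

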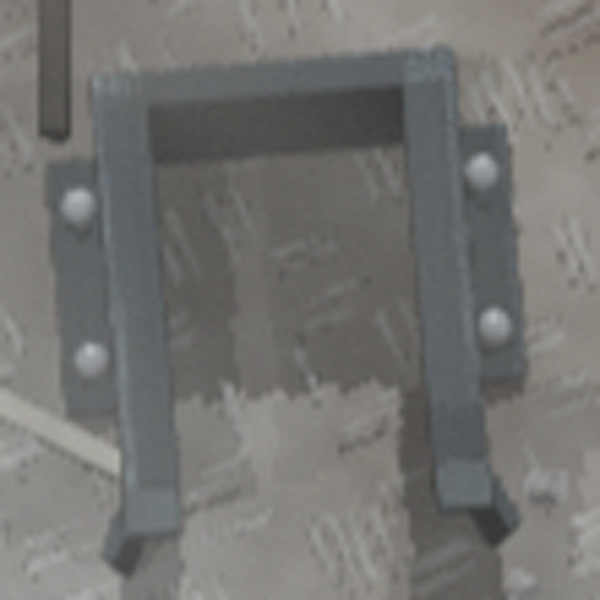

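The crop shows the lip inner edges at (150,105)→(176,487) and (404,85)→(435,458), which end at the mouth kink. The foot of the stop on the bench runs (158,162)–(405,147).

Run:
```python
from h import *
import pickle
c=pickle.load(open("w2.pkl","rb"))
W=lambda p,z:onz(c,200+p[0]*110/600-.4,56+p[1]*110/600-.4,z)[:2]
L=[W(p,40) for p in[(150,105),(176,487)]];R=[W(p,40) for p in[(404,85),(435,458)]]
OL=[W(p,40) for p in[(97,95),(122,487)]];OR=[W(p,40) for p in[(452,70),(485,455)]]
S=[W(p,0) for p in[(160,162),(405,147)]]
for a in(L,R,OL,OR): d=a[0]-a[1];print(np.round(a,1),np.arctan2(d[1],d[0]),np.linalg.norm(d))
d=S[0]-S[1];print("stop",np.round(S,1),np.arctan2(-d[0],d[1]))
yaws=[np.arctan2(*(a[0]-a[1])[::-1]) for a in(L,R,OL,OR)];y=np.mean(yaws);y=(y*2+np.arctan2(-d[0],d[1]))/3
ux=np.array([np.cos(y),np.sin(y)]);uy=np.array([-ux[1],ux[0]])
for n,a in zip("L R OL OR".split(),(L,R,OL,OR)):print(n,np.round([[q@ux,q@uy] for q in a],1))
print("S",np.round([[q@ux,q@uy] for q in S],1),"yaw",y)
```

```text
[[735.1 -60. ]
 [653.8 -53.2]] -0.0828249698162597 81.62120196923705
[[ 731.2 -114.1]
 [ 651.6 -108.6]] -0.06909806261647153 79.8108938174387
[[738.9 -49.1]
 [655.5 -41.9]] -0.08683595205407098 83.73695200216757
[[ 732.9 -124.7]
 [ 650.6 -119.2]] -0.06674839681396096 82.40401206463453
stop [[ 736.   -59.2]
 [ 730.9 -116.6]] -0.08961692127488874
L [[ 7.376e+02 -5.000e-01]
 [ 6.560e+02 -3.000e-01]]
R [[738.  -54.7]
 [658.2 -55.6]]
OL [[740.5  10.7]
 [656.8  11.2]]
OR [[740.5 -65.1]
 [658.1 -66.3]]
S [[ 7.384e+02  4.000e-01]
 [ 7.379e+02 -5.730e+01]] yaw -0.08079020397509011
```

The holder's sizes agree: lips 54–55 mm, outside 77 mm, and home at 675 mm along its axis from both the mouth and the stop. Next is the pick.

```bash
cat >> h.py <<'E'
HY=-.0808; ux=np.array([np.cos(HY),np.sin(HY)]); uy=np.array([-ux[1],ux[0]])
def H(x,y,z): return np.r_[(675.1+x)*ux+(-27.7+y)*uy,z]
E
python3 - <<'E'
from h import *
P=np.pi; O=[P,0,-.423]
print(H(0,0,0))
bot.goto((458,-319.7,180),O); bot.movel((458,-319.7,95),v=120)
print(bot.movel((458,-319.7,81.5),v=40,contact_N=6)); bot.clamp(); print(bot.read_finger_gap(),bot.read_gripper_force(),bot.read_tool_pos())
bot.movel((458,-319.7,110),v=40); bot.movel((458,-319.7,200),v=100); bot.dwell(.2)
c=camrig.capture("side");cv2.imwrite("pics/p1.png",cv2.resize(c["img"][60:260,160:400],(720,600)))
print(bot.read_finger_gap(),bot.read_clock())
E
```

```text
[670.66173082 -82.09837276   0.        ]
False
65.4276342461959 30.000149309635162 [ 458.09867018 -319.70893781   81.63698251]
65.95560756404547 9.1583
```

View pics/p1.png

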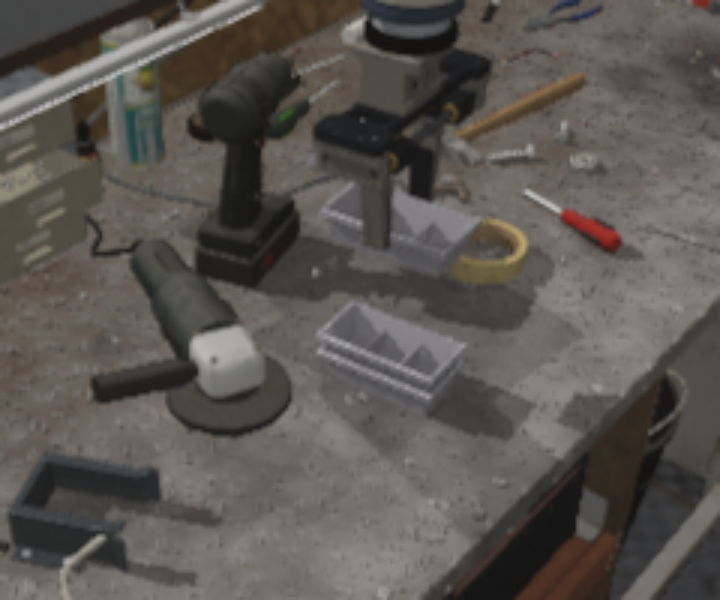

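Only the top tray, at about (400,230), is in the gripper. The other two stay nested at (390,350). Next I carry it over, set it on the bench and slide it into the mouth.

Run:
```python
from h import *
O=[np.pi,0,HY]
bot.movel((480,-200,200),ori=[np.pi,0,-.25],v=150)
bot.movel(H(-108,0,200),ori=O,v=150); bot.movel(H(-108,0,55),v=100)
print("down",bot.movel(H(-108,0,40),v=25,contact_N=6),bot.read_tool_pos(),bot.read_ft_force())
z=bot.read_tool_pos()[2]
c=camrig.capture("wrist")
cv2.imwrite("pics/p2.png",cv2.resize(c["img"],(800,600),interpolation=cv2.INTER_CUBIC))
import pickle;pickle.dump(c,open("w3.pkl","wb"))
print(z,bot.read_finger_gap(),bot.read_clock())
```

```text
down True [562.89931221 -73.28549432  41.58035322] [-0.55028373  0.66588893  4.78737532]
41.58035322323104 65.74527816592452 13.4583
```

View pics/p2.png

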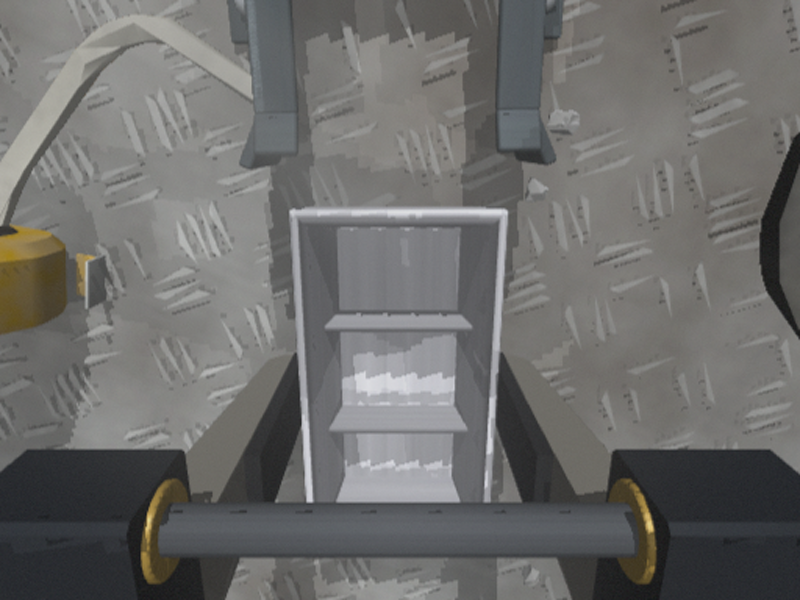

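The tray is flat and lined up with the mouth. The rim front centre is at column 399, and the lip centre at column 397. I'll slide it in, then release and push from behind.

Run:
```python
from h import *
z=bot.read_tool_pos()[2]
print("slide",bot.movel(H(-52,.5,z),v=60,contact_N=15),bot.read_tool_pos(),H(-52,.5,z),bot.read_ft_force())
bot.open(); bot.dwell(.2); bot.movel(H(-52,.5,130),v=120)
bot.dwell(.2)
bot.movel(H(-160,0,150),v=150); bot.clamp()
bot.movel(H(-160,0,32),v=100)
c=camrig.capture("wrist")
cv2.imwrite("pics/p3.png",cv2.resize(c["img"],(800,600),interpolation=cv2.INTER_CUBIC))
print(bot.read_tool_pos(),bot.read_finger_gap(),bot.read_clock())
```

```text
slide True [563.09055108 -73.292448    41.57013662] [618.87173919 -77.40297433  41.57970272] [-0.82962309 -0.13482177  6.18105983]
[513.49184171 -69.45054329  32.18450524] 0.7506044363716723 19.325
```

View pics/p3.png

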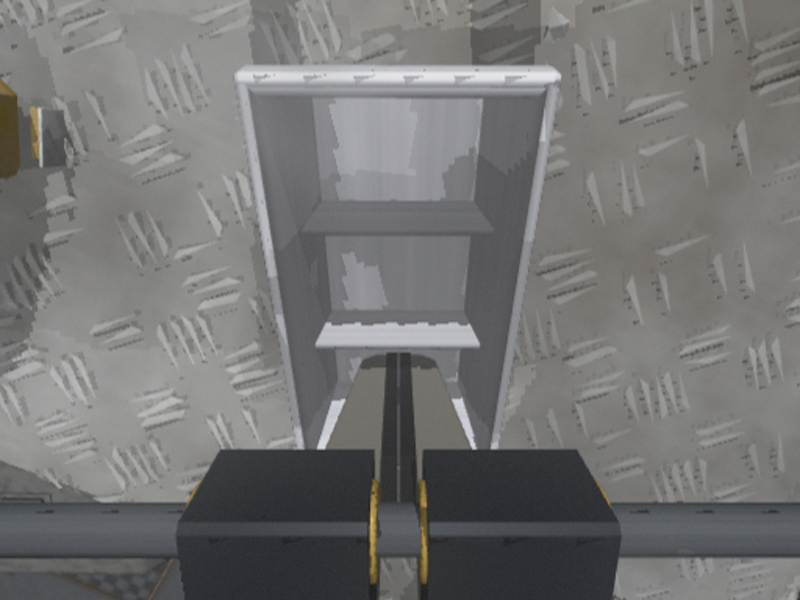

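The slide's force guard tripped at once, so the tray stayed at x=-108 and my fingers came down inside its rear end and tipped its front up. I'll back out straight up and look.

Run:
```python
from h import *
import pickle
print(bot.read_ft_force())
p=bot.read_tool_pos(); bot.movel((p[0],p[1],60),v=60); bot.movel((p[0],p[1],150),v=120); print(bot.read_ft_force())
bot.goto(H(-150,0,240),[np.pi,0,HY]); bot.dwell(.3)
c=camrig.capture("wrist");pickle.dump(c,open("w4.pkl","wb"))
cv2.imwrite("pics/p4.png",cv2.resize(c["img"],(800,600),interpolation=cv2.INTER_CUBIC))
print(bot.read_clock())
```

```text
[ 4.97129636 -0.09281938  7.96081055]
[ 0.14692994  0.15646832 -0.03460825]
21.6417
```

View pics/p4.png

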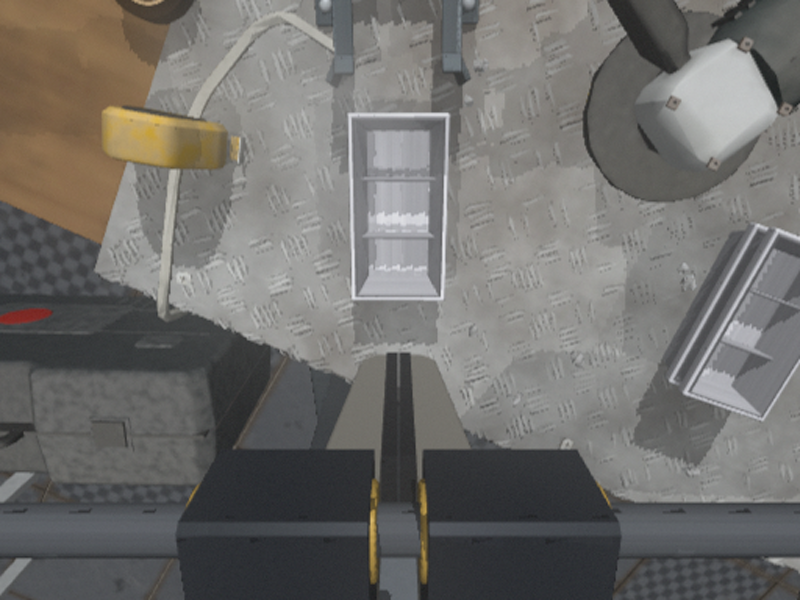

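The tray fell back flat, with rim corners at (349,114), (449,114), (443,300) and (353,300), aligned ahead of the mouth. I'll regrip it at mid-length and slide it in with a looser guard, checking the position actually reached.

Run:
```python
from h import *
import pickle
c=pickle.load(open("w4.pkl","rb"))
w=np.array([onz(c,u*.64,v*.64,34)[:2] for u,v in[(349,114),(449,114),(443,300),(353,300)]])
m=w.mean(0); d=w[0]+w[1]-w[2]-w[3]; yaw=np.arctan2(d[1],d[0]); x=m@ux-675.1; y=m@uy+27.7
print(m,yaw,x,y,np.linalg.norm(d)/2)
assert abs(yaw-HY)<.08 and abs(y)<8 and -125<x<-90
bot.open(); bot.goto(np.r_[m,100],[np.pi,0,yaw]); bot.movel(np.r_[m,41],v=80); bot.clamp(); print(bot.read_finger_gap())
bot.movel(H(x+4,0,41.3),ori=[np.pi,0,HY],v=25)
print("slide",bot.movel(H(-54,.5,41.3),v=50,contact_N=30),bot.read_ft_force())
p=bot.read_tool_pos(); print(p[:2]@ux-675.1,p[:2]@uy+27.7,bot.read_clock())
```

```text
[555.9940278  -73.84069599] -0.08716369674340005 -114.96008906087388 -1.0243364893014437 124.71668986889674
65.45918576888958
slide False [-5.10244955  0.90173982  7.26893727]
-55.30353927383328 0.5453384399921326 26.6583
```

Run:
```python
from h import *
bot.open(); bot.movel(H(-54,.5,110),v=150); bot.movel(H(-152,0,110),v=180); bot.clamp()
bot.movel(H(-152,0,36),v=120)
print("push",bot.movel(H(-82,0,36),v=60,contact_N=25),bot.read_ft_force())
print("home",bot.movel(H(-64,0,36),v=20,contact_N=12),bot.read_ft_force())
p=bot.read_tool_pos(); print(p[:2]@ux-675.1,p[:2]@uy+27.7)
bot.movel(H(-110,0,36),v=100); bot.movel(H(-130,0,240),v=180); bot.dwell(.2)
c=camrig.capture("wrist")
cv2.imwrite("pics/p5.png",cv2.resize(c["img"],(800,600),interpolation=cv2.INTER_CUBIC))
import pickle;pickle.dump(c,open("w5.pkl","wb"))
print(bot.read_clock())
```

```text
push False [-0.26668636  0.1939087   1.0363064 ]
home True [ 0.23647355 -1.04597581 -0.44217494]
-74.74926991267444 -0.040096967432724284
34.5333
```

View pics/p5.png

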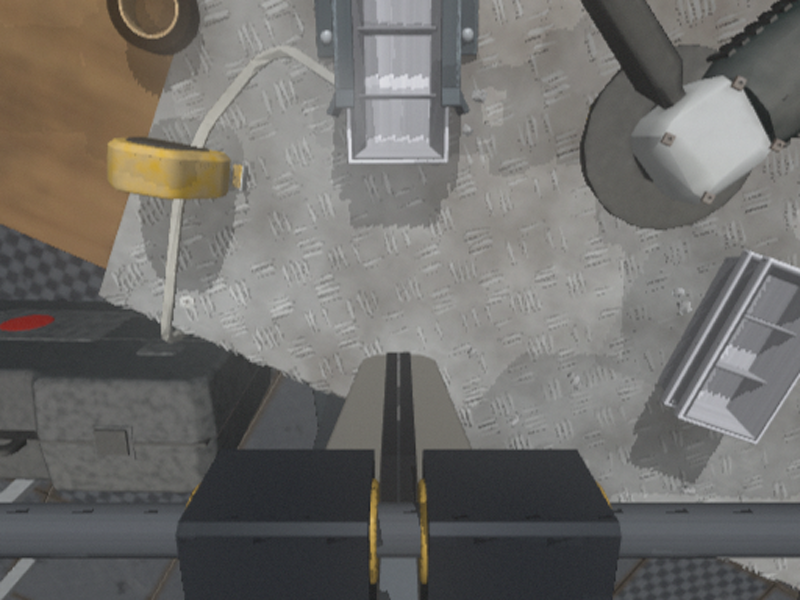

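The tray is in the holder, with its rear rim edge at (349–447,162). I'll check its x numerically before handing in.

Run:
```python
from h import *
import pickle
c=pickle.load(open("w5.pkl","rb"))
for u,v,z in[(349,163,34),(447,163,34),(341,106,45),(459,106,45)]:
    q=onz(c,u*.64,v*.64,z)[:2]; print(q@ux-675.1,q@uy+27.7)
# repeat nudge: stiff stop?
bot.movel(H(-130,0,60),v=180); bot.movel(H(-105,0,36),v=100); bot.movel(H(-79,0,36),v=60)
print("home",bot.movel(H(-66,0,36),v=12,contact_N=22),bot.read_ft_force())
p=bot.read_tool_pos(); print(p[:2]@ux-675.1)
bot.movel(H(-100,0,36),v=80)
bot.goto(H(-90,0,220),[np.pi,-.35,HY]); bot.dwell(.2)
c=camrig.capture("wrist");pickle.dump(c,open("w6.pkl","wb"))
cv2.imwrite("pics/p6.png",cv2.resize(c["img"][:230,130:400],(704,600),interpolation=cv2.INTER_CUBIC))
print(bot.read_clock())
```

```text
-63.62152002831294 31.49375541723789
-63.70134339652782 -32.9784380878355
-28.960024380082018 34.465311681766224
-29.04359330038858 -38.4763377760581
home True [-0.02767164  0.3029272   0.02496096]
-74.73201173115206
39.0
```

View pics/p6.png

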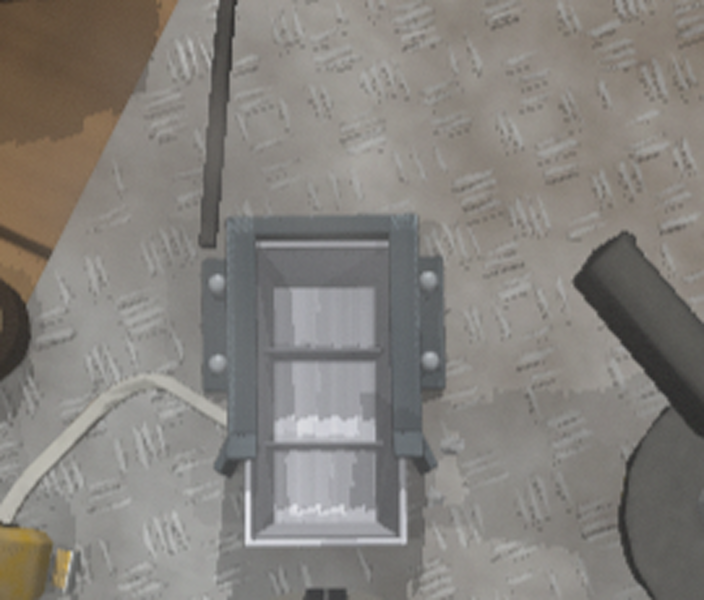

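The rear edge measures x=-63.6 against a nominal -63. A second push stopped at the same point at 22 N, and the far rim (row 243) sits against the back stop under the lips. It's home, so I'm handing in.

```bash
python3 -c "
from plant import bot, camrig
print(bot.finish_job())"
```

```text
the job is handed in; nothing more can be done
None
```

I handed the job in at about 39 s of the 48 s allowed: the top tray is flat in the holder against the back stop, and the other two are still nested where they stood. On the way the first slide stopped early and my fingers tipped the tray's front up, but it dropped back flat and I regripped it; the hand-in call gave no verdict.

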